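# Walk a stuck lens plate off its dowel pins with a mallet

## Robot

A 6-joint arm with a two-finger parallel gripper is mounted at the origin on the work surface. World frame = base frame: x ahead of the robot, y to its left, z up, the work surface at z = 0. Lengths are in mm, angles in rad, forces in N, time in s.
With the tool pointing down it reaches from about 275 to 825 mm from the base axis. Payload 4.9 kg.
Tool frame: the origin (TCP) lies at the very end of the fingers, on their centre line; the grasp point (between the pads) lies 19 mm behind it; z points along the fingers, y is the direction in which the jaws open and shut (so a half turn about z gives the same grasp; the last joint's range is limited). The gripper opens to 85 mm and grips with 20 to 120 N. Pads are 22 mm wide; open, the fingers measure 114 mm over their backs; the gripper's body (76 mm by 85 mm) begins 54 mm behind the grasp point. The pads swing forward as they close: fully open they stand 13 mm farther back than shut.
Start: joints at [1.189, 0.326, -0.193, 1.052, 0, 1.437], TCP at [134.893, 533.219, 231.281] pointing down, gripper open.
Joint ranges: [-2.65, 2.65], [-0.97, 1.79], [-1.3, 1.35], [-1.93, 2.1], [-1.47, 1.37], [-3.14, 3.14]. Speed limits (rad/s): [2.57, 2.57, 3.14, 3.14, 3.14, 3.14].

## Interface

Orientations are given as [roll, pitch, yaw] about the fixed x, y, z axes, in that order (R = Rz(yaw) Ry(pitch) Rx(roll)).
In Python, from bench import bot, solve_ik, imaging gives the robot as it stands. Calls block until the motion is done:
- bot.move_ptp(position, orientation): joint-space move of the TCP to a pose.
- bot.movel(position, rot=None, max_speed=150, threshold=None): straight line of the TCP; rot=None keeps the orientation; max_speed is the mean speed in mm/s. With threshold (N) it stops when the force on the tool has changed by that much, and returns True; else False.
- bot.move_j(angles): joint-space move.
- bot.grip(opening, effort=None): opening from 0.0 (shut) to 1.0 (fully open); effort is the grip in N (None keeps the last); returns when the fingers have stopped.
- bot.dwell(seconds).
- solve_ik(position, orientation): joint angles nearest the present ones, or None.
- bot.get_state(): the state.
- imaging.capture(name): name is "side" or "top"; returns the picture (480x640x3 uint8, blue, green, red); there is no depth.
- imaging.camera_model(name): a dict with "K" (3x3 intrinsics, pixels), "position" and "rotation" of the camera in the world. Camera axes: x right, y up, looking along -z (the intrinsics and any distortion apply to the point x, -y, -z); pixel columns grow to the right and rows downward; lengths in mm; the calibration is good to about 2 mm. A picture is of the moment at which its call begins. camera_model takes no time and is no camera call.
A pose or a line that the arm cannot do raises bot.IKError and nothing moves.
- bot.sign_off(): hands the job in, once; it reports no verdict.
The state is a dict: "t": time; "qpos": joint angles; "joint_velocities": joint speeds; "effort": joint torques, N m; "tcp_pos": TCP position; "orientation": TCP orientation; "contact_force": force on the tool from outside, world axes, zero at the start; "wrist_torque": the same for the moment, N m; "opening": opening from 0.0 (shut) to 1.0 (fully open).
Only numpy, scipy, OpenCV 4.12 (cv2) and the standard library are available. Lean on these libraries where they do the work, as an engineer would, in place of code of your own. Each camera call takes 0.05 s, during which the arm holds its last target. There are 200 camera calls.

## Task

The lens plate is stuck on the bracket's two dowel pins. With the mallet, tap its two overhanging ears lightly from behind, first one end and then the other in small steps so that neither end gets more than about 1 cm ahead, until the plate stands about 15 mm off the bracket at both ends, still on its pins. Then stand the mallet back on its rubber mat, head down, and leave the other things alone.

Things in the scene. Friction and masses are not known exactly. Their poses are not given: they have to be found in the camera images.
- bracket: black right-angle bracket fixed to the table. Origin on the table below the middle of its seat face; x points out of the face (roughly away from the robot), the way the plate comes off; y to the left along the face. Wall 84 wide (y), x -12..0, 96 tall; foot 84 wide, x -90..0, 12 thick, two gussets. Two steel pins, 8 dia, stick 34 out of the face at y +32 and -32, 62 above the table
- lens_plate: pale aluminium plate, 190 wide (y), 60 tall, 10 thick (x), with a black lens barrel 50 dia, 32 long in front; close to the bracket's face, tight on both pins, its screws out. Origin on its back face at the right (-y) pin, 62 above the table (plate 32 to 92 high); its middle at y +32. It cannot be tipped or lifted; it stays where it is left (friction, no spring)
- left_ear (a point): where to tap the left (+y) end: on the plate's back face, 72 from the plate's middle, 62 above the table; the ear overhangs the bracket from 42 to 95 off the middle, free behind. Its x in the bracket frame is the gap here (-1 to 3 at the start). Pushed to +x with about 6 N this ear comes forward, the plate swinging about the far pin, and the other ear goes back 0.4 of that
- right_ear (a point): the same point at the right (-y) end, behaving likewise
- mallet: small mallet, 0.26 kg, standing on its head, handle straight up. Origin at the centre of its underside. Head: cream nylon block with a blue band, 64 long along x (the two 32 x 38 striking faces look to +x and -x), 32 wide along y, 38 tall. Handle: wood, square 22 x 22, sides along x and y, from 38 to 144 above the underside
- mat: black rubber mat fixed to the table, 140 x 140, 4 thick, on the left or the right; origin at the centre of its underside. The mallet stands on it
- ball_driver: a screwdriver-like ball driver lying on the table, 170 long; bystander, leave alone. Origin under its middle, at table level
- post_holder: a black round post holder standing, 31 dia, 50 tall; bystander, leave alone. Origin under its middle, at table level
- steel_post: a bright steel post lying down, 12.7 dia, 75 long; bystander, leave alone. Origin under its middle, at table level
- lens_cell: a black lens cell lying flat, 31 dia, 13 tall; bystander, leave alone. Origin under its middle, at table level
- fibre_holder: a brass fibre holder standing, about 50 wide, 88 tall; bystander, leave alone. Origin under its middle, at table level
- spare_micrometer: a silver micrometer head lying down, 66 long, 19 dia; bystander, leave alone. Origin under its middle, at table level
- cap_jar: a small clear jar with white lid, 48 dia, 50 tall; bystander, leave alone. Origin under its middle, at table level
Things that resemble listed ones, but are neither listed nor needed, are in the scene too. There is more than one size of the mallet; the one meant has the size given above.

How it is judged:
By the outcome, as a careful person would: the job done as asked, in the order asked, and still so for the second after the job is handed in, with the robot touching nothing.
It also fails if it takes over 72 s, if anything falls off the work surface, if the arm or the gripper's body presses on something with over 40 N, if the wrist force passes 120 N, or if a joint passes its speed limit or range.

## Working session

There is one attempt and no reset: what is moved stays moved. The work goes in short steps, each a Python script; the robot and the scene stay as the last script left them, time stands still between calls to the robot, and variables do not carry over. Pictures are saved under pics/ and viewed, about 8 in all and at most 12, crops included, and the job is handed in when it is done.

```bash
ls; mkdir -p pics
python3 - <<'E'
from bench import bot, imaging
import cv2
for n in("top","side"):
    cv2.imwrite(f"pics/{n}0.png",imaging.capture(n)); m=imaging.camera_model(n); print(n,m)
print(bot.get_state())
E
```

```text
pics
top {'K': array([[436.85419382,   0.        , 317.89980352],
       [  0.        , 436.85419382, 238.32053796],
       [  0.        ,   0.        ,   1.        ]]), 'position': array([ 457.3253744 ,  -58.31737245, 1093.58904622]), 'rotation': array([ 0.12187643,  0.01943865, -1.55738843])}
side {'K': array([[525.24645728,   0.        , 317.35233327],
       [  0.        , 525.24645728, 242.850514  ],
       [  0.        ,   0.        ,   1.        ]]), 'position': array([ 111.57152345, -757.97111436,  655.09153529]), 'rotation': array([ 0.96549338,  0.00447114, -0.59797512])}
{'t': 0.1, 'qpos': array([ 1.18878385e+00,  3.26874353e-01, -1.93462610e-01,  1.05199321e+00,
       -4.47140926e-05,  1.43658975e+00]), 'joint_velocities': array([ 0.00015082, -0.00163728,  0.0028811 , -0.00075154, -0.00041171,
        0.00147108]), 'effort': array([ 1.04567112e-03, -4.44238901e+01,  2.63039213e+01,  7.90552644e-03,
       -6.54191513e-05,  1.44524836e-05]), 'tcp_pos': array([134.71706736, 532.72167883, 230.58570771]), 'orientation': array([-3.14006662e+00, -1.60922766e-04,  2.89378667e+00]), 'contact_force': array([ 0.771077  ,  0.81161781, -0.12069556]), 'wrist_torque': array([ 0.04459939, -0.03360149, -0.01134725]), 'opening': 0.9999943434589006}
```

View pics/top0.png

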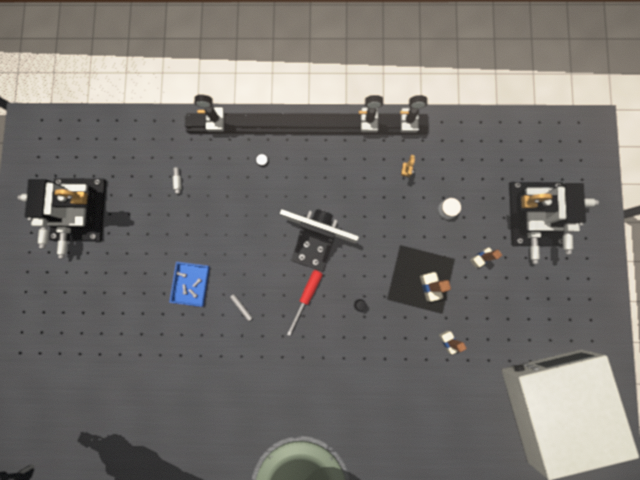

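View pics/side0.png

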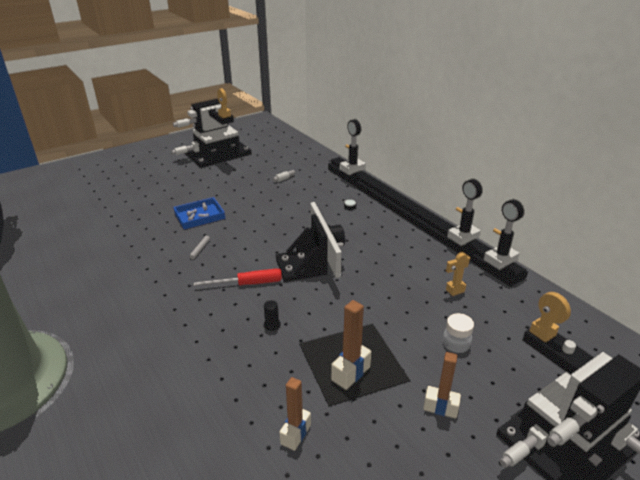

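Top view: candidates for the mallet are on the mat (432,287), by the right stage (486,257), and near (453,342). The one on the mat looks largest and is the one described. The plate is at (318,225), with the driver handle (312,290) just behind the bracket foot. I'll check this in a close crop and measure.

```bash
cat > h.py <<'E'
import numpy as np, cv2
from scipy.spatial.transform import Rotation as Ro
from bench import bot, solve_ik, imaging
def cam(n):
    m=imaging.camera_model(n); return m["K"],np.array(m["position"]),Ro.from_euler("xyz",m["rotation"]).as_matrix()
def proj(n,P):
    K,c,R=cam(n); q=(np.atleast_2d(P)-c)@R; q=q*[1,-1,-1]; q=q@K.T; return q[:,:2]/q[:,2:]
def ray(n,uv,z):
    K,c,R=cam(n); uv=np.atleast_2d(uv).astype(float)
    d=np.c_[uv,np.ones(len(uv))]@np.linalg.inv(K).T*[1,-1,-1]@R.T
    return c+d*((z-c[2])/d[:,2:])
E
python3 - <<'E'
from h import *
t=cv2.imread("pics/top0.png"); s=cv2.imread("pics/side0.png")
print(proj("top",[[0,0,0]]),proj("side",[[0,0,0]]))
def masks(im):
    hsv=cv2.cvtColor(im,cv2.COLOR_BGR2HSV); return dict(
     brown=cv2.inRange(hsv,(3,90,50),(18,220,200)), white=cv2.inRange(hsv,(0,0,150),(180,70,255)),
     blue=cv2.inRange(hsv,(100,100,40),(125,255,255)))
for n,im in(("top",t),("side",s)):
  for k,m in masks(im).items():
    for c in cv2.findContours(m,0,2)[0]:
      if cv2.contourArea(c)>25:
        x,y,w,h=cv2.boundingRect(c)
        if (n=="top" and 260<x<500 and 180<y<360) or (n=="side" and 250<x<480 and 190<y<460):
          print(n,k,cv2.boundingRect(c),cv2.minAreaRect(c),cv2.contourArea(c))
g=cv2.cvtColor(t,cv2.COLOR_BGR2GRAY)
a=cv2.resize(t[230:330,385:475],(360,400),interpolation=2)  # mat
b=cv2.resize(t[200:275,270:370],(400,300),interpolation=2)
c=cv2.resize(s[290:410,295:415],(400,400),interpolation=2)
d=cv2.resize(s[195:295,270:370],(300,300),interpolation=2)
o=np.zeros((600,800,3),np.uint8); o[:400,:360]=a; o[:300,400:]=b; o[300:600,400:700]=d; o[400:600,:200]=cv2.resize(c,(200,200)); cv2.imwrite("pics/c1.png",o)
E
```

```text
[[299.60603088 486.69913532]] [[ -6.23247982 380.74581809]]
top brown (449, 340, 17, 12) ((457.6153564453125, 344.57696533203125), (17.195707321166992, 9.15255355834961), 33.690067291259766) 104.5
top brown (430, 280, 21, 13) ((440.45001220703125, 286.8500061035156), (12.016654968261719, 19.289892196655273), 71.56504821777344) 165.0
top brown (483, 250, 19, 10) ((491.8846435546875, 254.57693481445312), (8.310327529907227, 18.23310661315918), 82.87498474121094) 103.5
top white (448, 347, 8, 8) ((451.1153259277344, 350.576904296875), (8.043152809143066, 5.269651889801025), 33.6900634765625) 29.5
top white (441, 331, 13, 12) ((447.20001220703125, 336.4000244140625), (8.9442720413208, 11.62755298614502), 63.43495178222656) 86.5
top white (287, 303, 17, 32) ((295.7000427246094, 319.10003662109375), (3.130496025085449, 34.435447692871094), 26.56505012512207) 46.5
top white (427, 291, 14, 10) ((433.1500244140625, 296.5500183105469), (13.281566619873047, 8.5381498336792), 18.434947967529297) 75.0
top white (422, 272, 16, 13) ((429.8584899902344, 277.75469970703125), (10.439401626586914, 14.6
[... 1811 characters left out ...]
0.50003051757812), (10.28591251373291, 5.813776969909668), 26.56505012512207) 40.0
side white (471, 225, 10, 10) ((475.5, 229.5), (9.0, 9.0), 90.0) 49.0
side white (311, 202, 31, 51) ((327.2303161621094, 226.35809326171875), (57.281089782714844, 9.020036697387695), 62.44719314575195) 206.0
side white (345, 200, 11, 5) ((350.0, 202.0), (4.0, 10.0), 90.0) 34.0
side blue (299, 421, 7, 19) ((302.0990295410156, 429.9901123046875), (17.91067123413086, 5.572208404541016), 84.2894058227539) 51.0
side blue (435, 399, 12, 17) ((440.61761474609375, 406.9705810546875), (8.785684585571289, 15.076668739318848), 12.528807640075684) 111.5
side blue (354, 357, 9, 25) ((358.0, 369.0), (8.0, 24.0), -0.0) 109.0
```

View pics/c1.png

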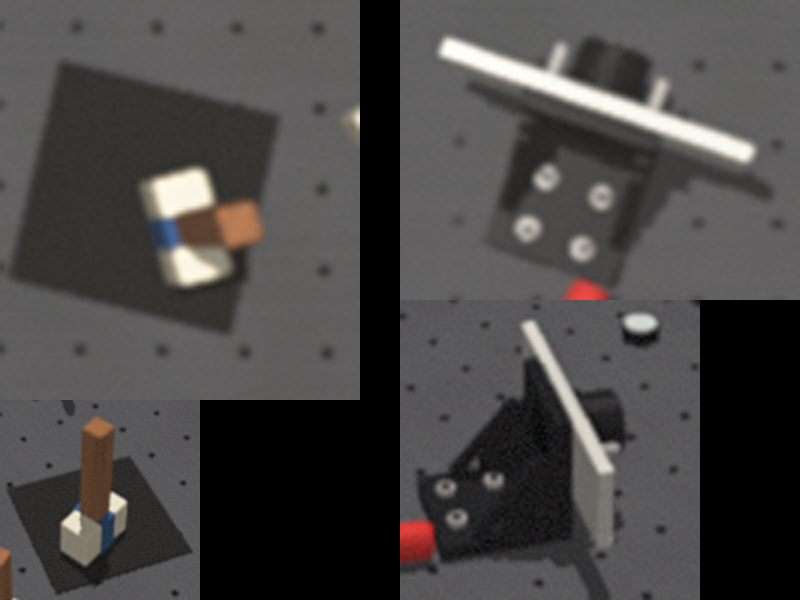

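The mallet on the mat is the large one. In top pixels its head is centred near (432,287) and its handle top at (445,286). The plate's top edge runs (281,212) to (358,238), with both pin tips showing at about (310,211) and (335,220). Next I'll turn these into poses.

Run:
```python
from h import *
np.set_printoptions(precision=1,suppress=True)
A=lambda P:np.array(P)/4.+[385,230]-.4
B=lambda P:(np.array(P)-[400,0])/4.+[270,200]-.4
S=lambda P:(np.array(P)-[400,300])/3.+[270,195]-.33
M=lambda P:(np.array(P)-[0,400])*.6+[295,290]-.2
def yaw(v): return np.degrees(np.arctan2(v[1],v[0]))
def show(n,p): print(n,p[:,:2].tolist() if 0 else p)
h=ray("top",A([[219,203],[257,201],[264,240],[226,249]]),148); show("handle top",h); print(h.mean(0))
hd=ray("top",A([[142,184],[205,168],[235,270],[172,288]]),42); show("head",hd)
mt=ray("top",A([[60,62],[279,116],[230,334],[10,278]]),4); show("mat",mt); print(mt.mean(0),yaw(mt[0]-mt[3]),yaw(mt[1]-mt[2]),yaw(mt[0]-mt[1])-90)
sh=ray("side",M([[82,429],[97,418],[114,427],[98,439]]),148);show("handle side",sh);print(sh.mean(0))
sb=ray("side",M([[62,548],[85,566],[126,530]]),4);show("head bottom side",sb)
pl=ray("top",B([[443,38],[755,147],[751,162],[439,55]]),92); show("plate",pl)
print(yaw(pl[0]-pl[1])-90,yaw(pl[3]-pl[2])-90, np.linalg.norm(pl[3]-pl[2]))
pin=ray("top",B([[562,43],[662,79]]),66); show("pins",pin); print(yaw(pin[0]-pin[1])-90)
ft=ray("top",B([[487,243],[615,283]]),12); show("foot back",ft);print(yaw(ft[0]-ft[1])-90)
sc=ray("top",B([[546,177],[601,196],[527,228],[582,248]]),14); show("screws",sc); print(yaw(sc[0]-sc[1])-90,yaw(sc[2]-sc[3])-90,yaw(sc[0]-sc[2]),yaw(sc[1]-sc[3]))
ps=ray("side",S([[526,324],[611,468]]),92); show("plate side",ps)
```

```text
handle top [[ 485.  -300.   148. ]
 [ 486.3 -320.3  148. ]
 [ 465.6 -323.6  148. ]
 [ 460.6 -303.3  148. ]]
[ 474.4 -311.8  148. ]
head [[ 498.8 -281.6   42. ]
 [ 508.8 -319.2   42. ]
 [ 448.6 -335.8   42. ]
 [ 437.5 -298.4   42. ]]
mat [[ 575.7 -239.8    4. ]
 [ 543.5 -375.     4. ]
 [ 409.4 -341.9    4. ]
 [ 441.5 -207.9    4. ]]
[ 492.5 -291.2    4. ] -13.386395123617636 -13.854749387993092 -13.3915592402778
handle side [[ 462.1 -307.5  148. ]
 [ 481.6 -303.4  148. ]
 [ 486.5 -321.2  148. ]
 [ 465.8 -325.5  148. ]]
[ 474.  -314.4  148. ]
head bottom side [[ 445.  -304.5    4. ]
 [ 450.2 -334.1    4. ]
 [ 509.3 -321.5    4. ]]
plate [[ 647.5   51.3   92. ]
 [ 585.4 -130.5   92. ]
 [ 576.6 -128.2   92. ]
 [ 637.4   53.4   92. ]]
-18.858551857948257 -18.496372369603137 191.54109030283072
pins [[650.1 -17.1  66. ]
 [628.9 -77.   66. ]]
-19.4719007929084
foot back [[533.7  29.7  12. ]
 [509.9 -50.1  12. ]]
-16.61945565790056
screws [[575.1  -6.4  14. ]
 [563.6 -40.7  14. ]
 [543.2   4.9  14. ]
 [531.2 -29.4  14. ]]
-18.46994952068397 -19.288776779063056 -19.416535765710073 -19.26131643686488
plate side [[ 641.9   46.5   92. ]
 [ 587.7 -128.7   92. ]]
```

Mallet at (474,-313), yaw about 14°. Bracket face yaw is about -18.8°, with the plate gap near 0–1. Now picking the mallet.

Run:
```python
from h import *
np.set_printoptions(precision=3,suppress=True)
yw=np.pi+np.radians(14)
o=[np.pi,0,yw]
print(solve_ik([474,-313,170],o))
bot.move_ptp([474,-313,190],o)
print(bot.get_state()["t"])
print(bot.movel([474,-313,85],max_speed=120,threshold=15))
bot.grip(0.0,effort=90)
s=bot.get_state(); print(s["t"],s["opening"],s["tcp_pos"],s["orientation"],s["contact_force"])
bot.movel([474,-313,180],max_speed=150)
s=bot.get_state(); print(s["t"],s["opening"],s["tcp_pos"],s["contact_force"])
cv2.imwrite("pics/top1.png",imaging.capture("top"));im=imaging.capture("side"); cv2.imwrite("pics/side1.png",im)
o=cv2.resize(im[180:400,240:480],(720,600)) if 0 else im
```

```text
[-0.714  0.406 -0.238  0.926  0.    -0.958]
3.2917
False
4.925 0.24422338670901686 [ 474.123 -313.234   85.264] [-3.141  0.    -2.897] [-0.611 -0.673  1.935]
5.7083 0.243971061957107 [ 473.387 -312.453  178.945] [-0.722 -1.034 -2.481]
```

View pics/side1.png

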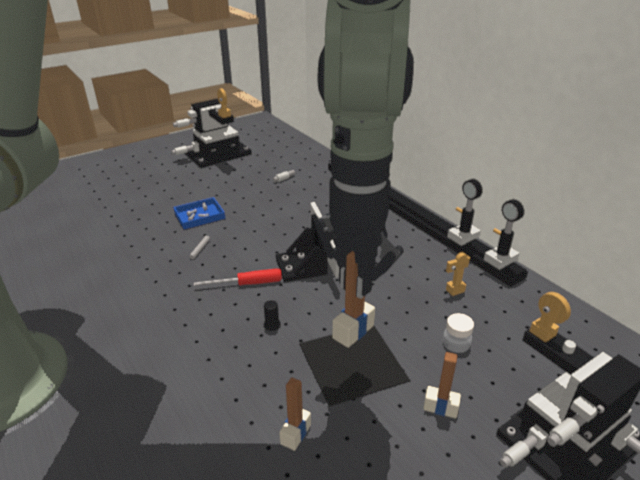

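The mallet is gripped upright, with its head near (355,322). Next, a light touch on each ear (3 N, below the 6 N slip force) to find their positions.

```bash
cat >> h.py <<'E'
Y=np.radians(-18.8); n=np.array([np.cos(Y),np.sin(Y)]); tt=np.array([-n[1],n[0]]); M=np.array([607,-37.4]); O=[np.pi,0,np.pi+Y]
W=dict(L=72,R=-72)
def P(s,w,z): return np.r_[M+n*(s-32)+tt*w,z]
def S(): return float((bot.get_state()["tcp_pos"][:2]-M)@n+32)
def goto(side,s):
    a=S(); w=float((bot.get_state()["tcp_pos"][:2]-M)@tt)
    bot.movel(P(a-12,w,124),max_speed=120); bot.movel(P(a-12,w,184),max_speed=250)
    bot.movel(P(s,W[side],184),max_speed=280); bot.movel(P(s,W[side],124),max_speed=250)
def touch(side,s_max,v=18,th=3):
    h=bot.movel(P(s_max,W[side],124),max_speed=v,threshold=th); st=bot.get_state()
    print(side,"hit",h,"s",round(S(),2),"F",(st["contact_force"][:2]@n).round(1),"t",round(st["t"],2)); return h,S()
E
python3 - <<'E'
from h import *
np.set_printoptions(precision=3,suppress=True)
bot.move_ptp(P(-14,72,200),O); bot.movel(P(-14,72,124),max_speed=200); bot.dwell(.2)
print(bot.get_state()["t"],bot.get_state()["contact_force"],S())
touch("L",8)
cv2.imwrite("pics/top2.png",imaging.capture("top"))
goto("R",-14); bot.dwell(.2)
touch("R",8)
cv2.imwrite("pics/top3.png",imaging.capture("top"));cv2.imwrite("pics/side3.png",imaging.capture("side"))
t=cv2.imread("pics/top2.png")[180:300,260:380];u=cv2.imread("pics/top3.png")[180:300,260:380]
cv2.imwrite("pics/c2.png",np.hstack([cv2.resize(t,(400,400),interpolation=2),cv2.resize(u,(400,400),interpolation=2)]))
E
```

```text
7.95 [-0.649 -0.066 -2.161] -12.615151454490864
L hit True s -1.08 F 0.1 t 8.75
R hit True s -0.92 F -0.1 t 11.51
```

View pics/c2.png

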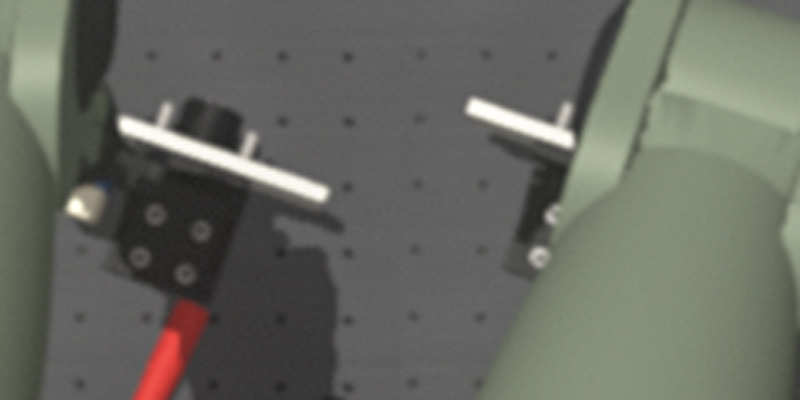

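Both ears met the mallet at s≈-1, so the plate is parallel to the yaw I used. From the pins and foot, that point is a true gap of about 0.5. Starting with two pushes to check the behaviour.

```bash
cat >> h.py <<'E'
def push(side,s,frm):
    goto(side,frm); h,c=touch(side,frm+16,30)
    if not h or c>s: return c
    bot.movel(P(s+1.0,W[side],124),max_speed=25); f=(bot.get_state()["contact_force"][:2]@n).round(1)
    bot.dwell(.1); print("   pushed to",round(S(),2),"F",f,"t",round(bot.get_state()["t"],2)); return S()
E
python3 - <<'E'
from h import *
push("L",4,-9)
push("R",5,-12)
goto("L",-9); touch("L",8,30)
E
```

```text
L hit True s -0.38 F 0.0 t 13.68
   pushed to 2.84 F -5.0 t 14.22
R hit True s -1.2 F 0.8 t 16.35
   pushed to 3.79 F -6.2 t 16.95
L hit True s 1.4 F 0.1 t 19.08
```

```bash
sed -i 's/s+1.0,W/s+2.2,W/' h.py
python3 - <<'E'
from h import *
bot.movel(P(8+2.2,72,124),max_speed=25); bot.dwell(.1); print(S())
push("R",9.5,-8)
push("L",12,-3)
push("R",12,-1)
a=S(); bot.movel(P(a-12,-72,124)); bot.movel(P(a-12,-72,200)); bot.move_ptp([400,-280,220],O)
print(bot.get_state()["t"])
im=imaging.capture("top"); cv2.imwrite("pics/top4.png",im); s=imaging.capture("side"); cv2.imwrite("pics/side4.png",s)
cv2.imwrite("pics/c3.png",np.hstack([cv2.resize(im[195:275,270:370],(500,400),interpolation=2),cv2.resize(s[195:295,270:370],(300,400),interpolation=2)]))
E
```

```text
7.583524367652412
R hit True s 0.48 F -0.2 t 21.84
   pushed to 9.06 F -6.1 t 22.61
L hit True s 5.11 F -1.1 t 24.7
   pushed to 11.68 F -6.3 t 25.38
R hit True s 5.84 F 0.6 t 27.46
   pushed to 11.94 F -5.3 t 28.11
29.9667
```

View pics/c3.png

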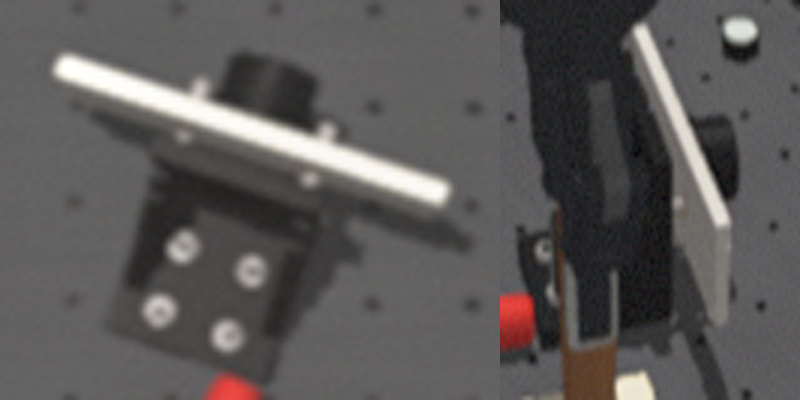

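Run:
```python
from h import *
def fit(f):
    im=cv2.imread(f); hsv=cv2.cvtColor(im,cv2.COLOR_BGR2HSV); out=[]
    m=cv2.inRange(hsv,(0,0,140),(180,80,255)); cnt=[c for c in cv2.findContours(m,0,2)[0] if cv2.contourArea(c)>250 and 290<cv2.boundingRect(c)[0]+cv2.boundingRect(c)[2]/2<345][0]
    g=im.max(2).astype(float); k=np.zeros(g.shape,np.uint8); cv2.drawContours(k,[cnt],-1,1,-1); k=cv2.dilate(k,np.ones((3,3)))
    ys,xs=np.nonzero(k); w=np.clip(g[ys,xs]-90,0,None); p=ray("top",np.c_[xs,ys],92)[:,:2]-M
    s=p@n; u=p@tt; q=np.polyfit(u,s,1,w=np.sqrt(w)); c=(u.min()+u.max())/2
    print(f,"centre-line s at mid,L,R",np.polyval(q,[0,72,-72]).round(2),"u",u.min().round(1),u.max().round(1))
fit("pics/top0.png");fit("pics/top4.png")
B=lambda P:np.array(P)/5.+[270,195]-.4
def su(p): p=p[:,:2]-M; return np.c_[p@n,p@tt].round(1).tolist()
print("pin tips",su(ray("top",B([[204,79],[330,122]]),66)))
print("plate front",su(ray("top",B([[68,53],[451,182]]),92)),"back",su(ray("top",B([[53,77],[442,205]]),92)))
print("screws",su(ray("top",B([[184,246],[252,271],[160,312],[228,336]]),14)))
print("foot back",su(ray("top",B([[106,325],[270,384]]),12)))
```

```text
pics/top0.png centre-line s at mid,L,R [-555.04 -591.62 -518.47] u -217.1 -55.0
pics/top4.png centre-line s at mid,L,R [15.38 14.65 16.11] u -97.7 100.4
pin tips [[34.4, 32.4], [34.7, -31.3]]
plate front [[20.6, 94.0], [22.4, -94.2]] back [[7.6, 96.7], [10.9, -93.8]]
screws [[-39.8, 18.4], [-40.3, -17.7], [-74.8, 18.5], [-74.7, -17.3]]
foot back [[-89.7, 41.8], [-90.1, -44.7]]
```

The bracket frame checks out: foot back at -90, pin tips at +34.5. The gaps are now about L 9.7 and R 11.3, which agrees with the touch readings. I'll finish with smaller steps.

Run:
```python
from h import *
bot.move_ptp(P(0,72,200),O); bot.movel(P(0,72,124),max_speed=250); touch("L",14,30)
bot.movel(P(14+2.2,72,124),max_speed=25); bot.dwell(.1); print(S())
push("R",15.2,3)
push("L",15.8,6)
goto("R",7); touch("R",18,30)
print(bot.get_state()["t"])
```

```text
L hit True s 8.66 F -0.4 t 32.28
13.839045581122214
R hit True s 7.7 F 0.2 t 34.92
   pushed to 14.86 F -6.0 t 35.64
L hit True s 11.32 F -0.0 t 37.67
   pushed to 15.74 F -5.6 t 38.27
R hit True s 12.86 F -0.2 t 40.27
40.275
```

Run:
```python
from h import *
bot.movel(P(14.7+2.2,-72,124),max_speed=25); bot.dwell(.1); a=S(); print(a)
bot.movel(P(a-14,-72,124)); bot.movel(P(a-14,-72,200),max_speed=200)
bot.move_ptp([490,-293,150],[np.pi,0,np.pi-np.radians(13.5)])
print(bot.get_state()["t"])
im=imaging.capture("top"); cv2.imwrite("pics/top5.png",im); s=imaging.capture("side"); cv2.imwrite("pics/side5.png",s)
cv2.imwrite("pics/c4.png",np.hstack([cv2.resize(im[195:275,270:370],(500,400),interpolation=2),cv2.resize(s[270:410,295:400],(300,400),interpolation=2)]))
hsv=cv2.cvtColor(im,cv2.COLOR_BGR2HSV); m=cv2.inRange(hsv,(0,0,140),(180,80,255))
ys,xs=np.nonzero(m); p=ray("top",np.c_[xs,ys],92)[:,:2]-M; u=p@tt; k=(abs(p@n-20)<9)&(abs(u)<97); q=np.polyfit(u[k],(p@n)[k],1)
print("gap mid L R",np.polyval(q,[0,72,-72])-5,k.sum())
```

```text
15.528505717248699
42.4167
gap mid L R [14.87714513 14.7379161  15.01637416] 484
```

View pics/c4.png

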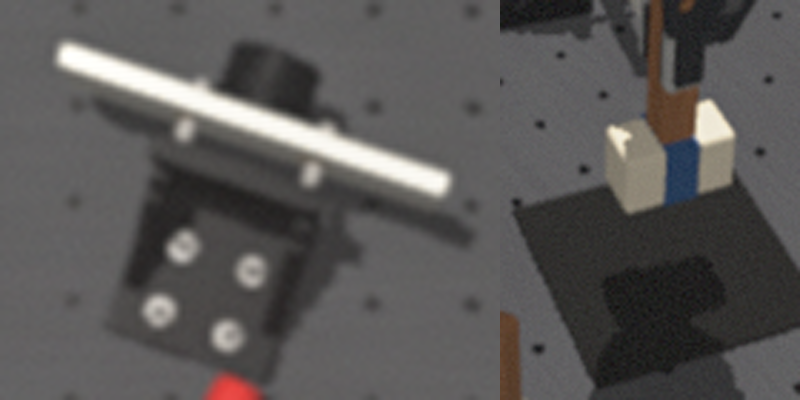

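The gaps are 14.7 (L) and 15.0 (R), and the pins still carry the plate. Now standing the mallet on the mat.

Run:
```python
from h import *
bot.movel([490,-293,95],max_speed=100); bot.dwell(.1)
print(bot.movel([490,-293,81],max_speed=20,threshold=6)); st=bot.get_state(); print(st["tcp_pos"],st["contact_force"])
bot.grip(0.6); bot.dwell(.3); p=bot.get_state()["tcp_pos"]
bot.movel([p[0],p[1],200],max_speed=120); bot.move_ptp([330,-60,300],O)
bot.dwell(.3); print(bot.get_state()["t"])
im=imaging.capture("top"); s=imaging.capture("side"); cv2.imwrite("pics/top6.png",im); cv2.imwrite("pics/side6.png",s)
cv2.imwrite("pics/c5.png",np.hstack([cv2.resize(im[180:330,260:480],(480,400),interpolation=2),cv2.resize(s[190:440,260:460],(320,400),interpolation=2)]))
```

```text
True
[ 490.12214703 -293.09957265   85.31010722] [ 0.65645626 -0.23023384  4.22045607]
47.1083
```

View pics/c5.png

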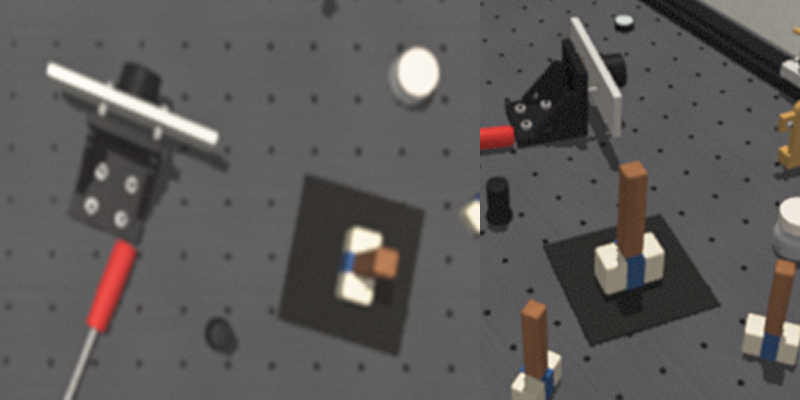

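The mallet stands upright on the mat, the plate is off the bracket evenly, and the bystanders look undisturbed. Handing in.

```bash
python3 -c "
from bench import bot; print(bot.sign_off())"
```

```text
the job is handed in; nothing more can be done
None
```

The lens plate now stands about 15 mm off the bracket at both ends, still on its pins. I handed the job in at about 47 s of the 72 s allowed.

- **Tapping:** I gripped the large mallet from its mat and pushed the two ears alternately, left and right, in nine light pushes of about 6 N. One end was never more than about 8 mm ahead of the other by my estimate.
- **Final gap:** the last camera fit gave 14.7 mm on the left and 15.0 mm on the right. The last push on the right ear read 15.5 mm by touch. That is 0.5 mm more than the camera, within the calibration error.
- **Mallet:** it stands head down near the middle of its mat, which I confirmed in both camera views.
- **Other things:** the bracket and the other things visible in the closing crops look unmoved. I did not measure them, and those crops leave out the objects farther away.

No check failed.

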